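# Dose the portafilter at the grinder switch

## Robot

A 6-joint arm with a two-finger parallel gripper is mounted at the origin on the work surface. World frame = base frame: x ahead of the robot, y to its left, z up, the work surface at z = 0. Lengths are in m, angles in rad, forces in N, time in s.
With the tool pointing down it reaches from about 0.35 to 0.775 m from the base axis. Payload 7.3 kg.
Tool frame: the origin (TCP) lies midway between the tips of the shut fingers; the grasp point (between the pads) lies 19 mm behind it (robot.grip_depth is the z of the grasp point in the tool frame, in m); z points along the fingers, y is the line along which they close (so a half turn about z gives the same grasp; the last joint's range is limited). The gripper opens to 92 mm and grips with 3 to 60 N. Pads are 19 mm wide; open, the fingers measure 130 mm over their backs; the gripper's body (75 mm by 190 mm) begins 47 mm behind the grasp point.
Start: joints at [0.956, 0.342, 1.524, -0, 1.275, -0.146], TCP at [0.237, 0.468, 0.205] pointing down, gripper open.
Joint ranges: [-2.53, 2.53], [-0.77, 2.02], [0.04, 2.7], [-1, 4.14], [0.28, 2.66], [-3.11, 3.11]. Speed limits (rad/s): [2.57, 2.57, 3.14, 3.14, 3.14, 3.14].

## Interface

Orientations are given as [roll, pitch, yaw] about the fixed x, y, z axes, in that order (R = Rz(yaw) Ry(pitch) Rx(roll)).
In Python, from cell import robot, viewer gives the robot as it stands.
- The arm moves only by the tool step_arm, never from a script. Its argument "increments" is a list of rows, each an object with "delta_pos": the shift along the tool's x, y, z in cm, a list of three; "dr": the turn, a rotation vector about the tool's x, y, z in degrees, a list of three; "fingers": the closure, from -1 (fully open) to 1 (shut), so that 0 is half open. In form: [{"delta_pos": [tx, ty, tz], "dr": [wx, wy, wz], "fingers": fingers}, ...]. A call has exactly 5 rows; each row is the pose to reach, as a shift and turn from the pose commanded when the call began, along the tool's axes at that moment; what a row does not reach only later rows make up. A row lasts 1/8 s, in which the tool goes at most 62.5 mm and 10.7 degrees, less where a joint would pass 70% of its speed; a pose out of reach is approached as far as the arm can. A call with a gripper value outside its range is refused whole. The fingers move at their own pace and stop on an object; "newtons" is the grip in N (left out, the last holds). Time passes only in rows, so rows that repeat a pose let the fingers close, or fill a call up. It gives the time, the measured TCP pose, the force, the opening and the grip force at its end, in the units of the state.
- robot.observe(): the state, without advancing time (a new reading comes with each control period).
- viewer.read_camera(name): name is "scene" or "top" or "wrist"; returns the picture (400x640x3 uint8, red, green, blue); there is no depth.
- viewer.camera_params(name): a dict with "K" (3x3 intrinsics, pixels), "T" (4x4, takes a point from camera to world coordinates). Camera axes: x right, y down, z forward; pixel columns grow to the right and rows downward; lengths in m; the calibration is good to about 2 mm. A picture is of the moment at which its call begins: read the wrist's pose just before it. camera_params takes no time and is no camera call; for the wrist camera it gives the pose at the moment of the call.
- robot.hand_in(): hands the job in; it is judged then, once.
The state is a dict: "time": time; "qpos": joint angles; "qvel": joint speeds; "joint_efforts": joint torques, N m; "tool_pos": TCP position; "tool_rot": TCP orientation; "contact_force": force on the tool from outside, world axes, zero at the start; "torque": the same for the moment, N m; "opening": finger opening in m; "grip_force": force on a finger pad.
Only numpy, scipy, OpenCV 4.12 (cv2) and the standard library are available. Lean on these libraries where they do the work, as an engineer would, in place of code of your own. Each camera call takes 0.05 s, during which the arm holds its last target. There are 200 camera calls.

## Task

Take the portafilter by its handle and bring it, level, into the fork of the coffee grinder with its basket under the chute; with the basket's rim push in the roller lever of the dosing switch just until you feel the switch click, hold it there for a good second without pressing on any further, then ease off. Set the portafilter down on the free part of the rubber tamping mat, standing level with its basket wholly on the mat, and leave all the other things on the counter as they are.

Things in the scene. Friction and masses are not known exactly. Their poses are not given: they have to be found in the camera images.
- portafilter: Loose chromed filter holder (about 0.42 kg). Origin: centre of the basket's flat underside; z up, handle along its own -x. Cup 58 mm in diameter, 22 mm high; above it the rim collar, 72 mm in diameter, 22 to 38 mm up: its outer face pushes the roller. Neck 16 mm thick. Centre of mass 12 mm from the basket's axis, on the handle side.
- basket (a point): Centre of the basket's open mouth, 38 mm above the underside of the portafilter, on the basket's axis.
- handle (a point): Grip point on the axis of the portafilter's dark wooden handle, 85 mm from the basket's axis and 28 mm above the underside. The handle is flat-sided, 24 mm wide, 26 mm high, and runs from 51 to 151 mm from the basket's axis.
- grinder: Fixed coffee grinder, 120 wide, 180 deep, 250 mm tall, hopper to 342 mm. Origin: centre of its foot; front face 90 mm from it, looking along its own -x. Two level fork prongs, tops 118 mm above the counter, 8 mm thick, reach 98 mm out of the face with 68 mm between them. The portafilter's cup goes between them, its collar resting on or held a few mm above them, its x axis along the grinder's.
- chute (a point): Centre of the chute's mouth, 175 mm above the counter, 70 mm out from the grinder's face in its middle plane. The chute is 36 mm wide and reaches 82 mm out. While the switch is held the basket's axis should be within 15 mm of this point, seen from above.
- lever: The switch's roller lever, a steel strip 8 mm wide hanging from a level hinge pin on the middle of the grinder's face. Origin: on the pin, 16 mm out from the face, 166 mm above the counter. At rest it leans 0.55 rad out; pushing the roller towards the grinder swings it in by up to 0.355 rad to a hard stop. It springs back by itself.
- roller_axis (a point): Axis of the free roller (10 mm in diameter, 10 wide), 38 mm from the pin; at rest 36 mm out from the face, 134 mm up. It yields at 4 to 5 N, then 0.3 N more per mm. The click comes after 3.5 to 9.5 mm of travel, not the same each time: resistance climbs by about 2.5 N within 1 mm, then falls back by 2 N or more as the switch snaps over. Over 2.5 mm beyond that is overtravel.
- contact_fixed (a point): The fixed contact of the snap action, inside the switch at the lever's pin (not visible). How far round it is set is what differs from one switch to the next.
- contact_moving (a point): The moving contact inside the switch (not visible), on the lever 6 mm from its pin: it moves only 0.16 mm per mm of roller travel. The switch has clicked when it is level with the fixed contact, and 0.42 mm beyond is overtravel: too fine to be read from positions.
- mat: The fixed black rubber tamping mat, 200 x 140 mm (x, y), 8 mm thick. Origin: centre of its underside. The tamper stands on its +x end; the free part is the -x side, from x = -100 to +30 mm.
- tamper: The loose tamper standing on the mat, 58 mm steel disc with a wooden knob, 84 mm tall. Origin: centre of the underside. Leave alone.
- pitcher: A small steel milk pitcher, 80 mm wide, 98 mm tall, with a handle to its +y. Origin: centre of the underside. Leave alone.
- cup: A white cup, 72 mm wide, 55 mm tall. Origin: centre of the underside. Leave alone.
- jar: A round sugar jar with a steel lid, 86 mm wide, 80 mm tall. Origin: centre of the underside. Leave alone.
- tumbler_a: A glass tumbler standing mouth down, 82 mm wide, 84 mm tall. Origin: centre of the underside. Leave alone.
- tumbler_b: Another such tumbler, mouth down. Leave alone.
Things that resemble listed ones, but are neither listed nor needed, are in the scene too. Leave any orange look-alike of the portafilter alone.

How it is judged:
By the outcome, as a careful person would: the job done as asked, in the order asked, and still so for the second after the job is handed in, with the robot touching nothing.
It also fails if it takes over 72 s, if anything falls off the work surface, if the arm or the gripper's body presses on something with over 40 N, if the wrist force passes 120 N, or if a joint passes its speed limit or range.

## Working session

There is one attempt and no reset: what is moved stays moved. The work goes in short steps, Python scripts to look and compute and a tool call to move; the robot and the scene stay as the last step left them, time stands still between calls to the robot, and variables do not carry over. Pictures are saved under pics/ and viewed, at most 10 in all, crops included, and the job is handed in when it is done.

Besides the shell and the picture viewer there is one more tool, called after ">>>" in YAML: its name, and indented under it one key for each argument. step_arm: Moves the arm, as the interface text tells. Its arguments: {"type":"object","properties":{"increments":{"type":"array"},"newtons":{"type":"number"}},"required":["increments"]}

```bash
mkdir -p pics; ls; python3 - <<'E'
from cell import robot, viewer
import cv2, numpy as np
s=viewer.read_camera("scene"); t=viewer.read_camera("top")
cv2.imwrite("pics/scene.png",s[:,:,::-1]); cv2.imwrite("pics/top.png",t[:,:,::-1])
for n in("scene","top","wrist"):
    p=viewer.camera_params(n); print(n,np.round(p["K"],1).tolist(),np.round(p["T"],4).tolist())
print(robot.observe())
E
```

```text
pics
scene [[370.3, 0.0, 320.7], [0.0, 370.3, 205.8], [0.0, 0.0, 1.0]] [[0.3425, 0.7838, -0.5181, 1.1737], [0.9395, -0.2924, 0.1787, -0.1014], [-0.0114, -0.5479, -0.8365, 1.0928], [0.0, 0.0, 0.0, 1.0]]
top [[489.3, 0.0, 317.2], [0.0, 489.3, 202.9], [0.0, 0.0, 1.0]] [[-0.0088, -0.9969, 0.0779, 0.4679], [-0.9999, 0.0092, 0.0048, 0.1077], [-0.0055, -0.0778, -0.997, 1.3666], [0.0, 0.0, 0.0, 1.0]]
wrist [[297.6, 0.0, 318.8], [0.0, 297.6, 197.7], [0.0, 0.0, 1.0]] [[0.4524, 0.8534, 0.259, 0.167], [0.8918, -0.4326, -0.1327, 0.5047], [-0.0012, 0.291, -0.9567, 0.3847], [0.0, 0.0, 0.0, 1.0]]
{'time': 0.1, 'qpos': array([ 9.56001963e-01,  3.42655013e-01,  1.52490285e+00,  2.24851779e-06,
        1.27540942e+00, -1.45990325e-01]), 'qvel': array([ 4.61668993e-04, -1.56977091e-03, -3.17857071e-03,  1.14558521e-03,
       -7.24885358e-05,  2.17454486e-03]), 'joint_efforts': array([ 1.29267861e-03, -4.32005811e+01, -2.44695157e+01,  7.18152174e-02,
        5.25956182e-02, -5.65452615e-05]), 'tool_pos': array([0.2369543 , 0.46805001, 0.20401997]), 'tool_rot': array([-3.14023296e+00, -2.02098057e-04,  2.67278782e+00]), 'contact_force': array([ 1.01449883,  0.07200363, -0.04138263]), 'torque': array([-0.01432642, -0.03378538, -0.02677491]), 'grip_force': 0.0, 'opening': 0.0916870333423909}
```

View pics/scene.png

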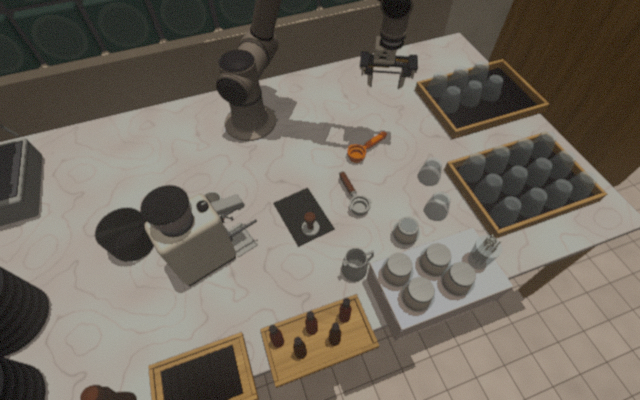

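View pics/top.png

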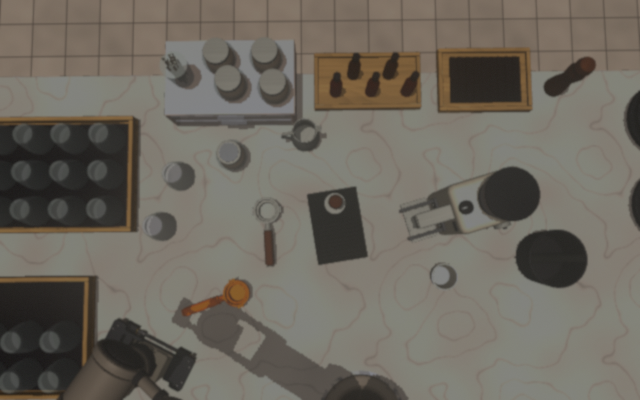

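```bash
cat > h.py <<'E'
import numpy as np, cv2
from cell import robot, viewer
from scipy.spatial.transform import Rotation as R
def ray(p,uv):
    d=p["T"][:3,:3]@np.linalg.solve(p["K"],[uv[0],uv[1],1.]); return p["T"][:3,3],d/np.linalg.norm(d)
def onplane(p,uv,z):
    o,d=ray(p,uv); return o+d*(z-o[2])/d[2]
def tri(rays):
    A=sum(np.eye(3)-np.outer(d,d) for o,d in rays); b=sum((np.eye(3)-np.outer(d,d))@o for o,d in rays)
    x=np.linalg.solve(A,b); return x,[np.linalg.norm(np.cross(x-o,d)) for o,d in rays]
def proj(p,X):
    c=np.linalg.inv(p["T"])@np.append(X,1); u=p["K"]@c[:3]; return u[:2]/u[2]
E
python3 - <<'E'
import cv2,numpy as np
from h import *
s=cv2.imread("pics/scene.png"); t=cv2.imread("pics/top.png")
a=cv2.resize(t[160:280,240:560],None,fx=2.5,fy=2.5,interpolation=cv2.INTER_CUBIC)
b=cv2.resize(s[165:285,130:396],(800,360)[:1]+(300,),interpolation=cv2.INTER_CUBIC) if 0 else cv2.resize(s[165:285,130:396],None,fx=2.5,fy=2.5,interpolation=cv2.INTER_CUBIC)
c=np.zeros((600,800,3),np.uint8); c[:300]=a; c[300:,:b.shape[1]]=b
c=np.clip(c*1.6,0,255).astype(np.uint8)
cv2.imwrite("pics/crop1.png",c)
# red-brown handle masks
for n,im in(("top",t),("scene",s)):
    h=cv2.cvtColor(im,cv2.COLOR_BGR2HSV); m=((h[...,0]<12)|(h[...,0]>172))&(h[...,1]>90)&(h[...,2]>30)
    k,l,st,ce=cv2.connectedComponentsWithStats(m.astype(np.uint8))
    for i in range(1,k):
        if st[i,4]>40:
            pts=np.argwhere(l==i)[:,::-1].astype(np.float32); print(n,st[i],ce[i].round(1),[np.round(q,1).tolist() if not np.isscalar(q) else round(q,1) for q in cv2.minAreaRect(pts)])
E
```

```text
top [580  57  15  16 174] [587.   64.3] [[587.0, 64.5], [15.0, 14.0], 90.0]
top [366  79  13  17 139] [371.5  87.4] [[371.8, 87.4], [10.3, 15.7], 15.9]
top [402  78  14  18 146] [408.1  86.9] [[407.9, 87.3], [10.1, 17.1], 31.0]
top [330  80  12  12  75] [334.9  85.6] [[335.0, 86.5], [9.9, 11.2], 14.0]
top [330 197  11  10  90] [335.1 201.5] [[335.0, 201.5], [9.0, 10.0], 90.0]
top [265 232   7  32 160] [268.2 247.8] [[268.1, 247.5], [31.2, 5.2], 87.0]
top [182 295  42  21 239] [203. 305.] [[202.5, 305.4], [9.0, 43.7], 70.3]
scene [364 131  23  20 108] [374.5 140.4] [[374.7, 139.7], [7.4, 26.2], 54.5]
scene [348 155  16   8  44] [355.  159.2] [[355.0, 159.2], [15.3, 5.5], 11.3]
scene [340 173  14  18  78] [346.4 181.3] [[346.2, 181.7], [20.2, 5.1], 59.0]
scene [305 212  10  10  69] [309.5 216.2] [[309.5, 216.5], [9.0, 9.0], 90.0]
scene [339 304  12  19 131] [344.3 313.4] [[344.1, 313.5], [10.2, 17.5], 14.0]
scene [306 318  12  16 122] [311.3 326. ] [[311.5, 325.5], [11.0, 15.0], 0.0]
scene [270 329  13  18 132] [276.9 338.5] [[276.6, 338.1], [16.5, 10.8], 68.2]
scene [ 81 386  19  14 185] [ 90.2 393.1] [[90.0, 392.5], [13.0, 18.0], 90.0]
```

View pics/crop1.png

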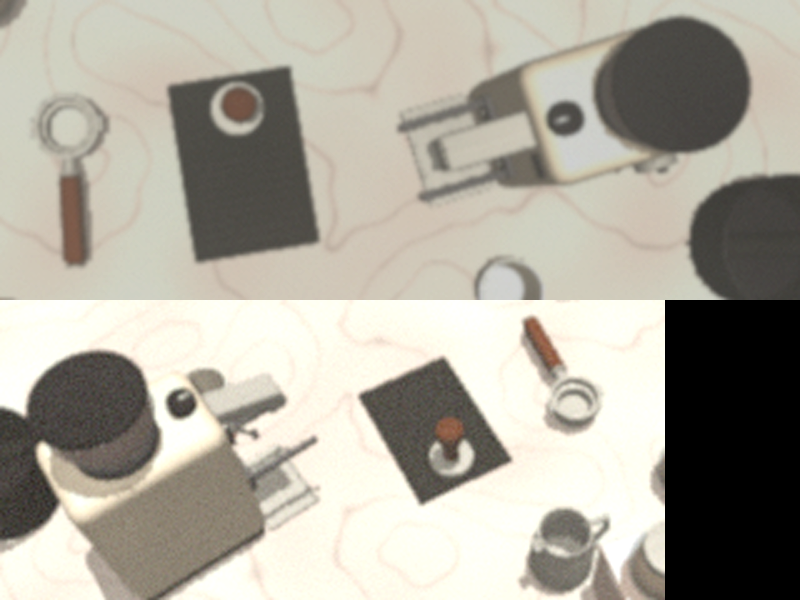

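```bash
python3 - <<'E'
from h import *
T=viewer.camera_params("top"); S=viewer.camera_params("scene")
np.set_printoptions(precision=4,suppress=True)
t=lambda x,y:(240+x/2.5,160+y/2.5); s=lambda x,y:(130+x/2.5,165+(y-300)/2.5)
pairs={"rim":(t(70,126),s(573,400)),"hand_mid":((268.2,247.8),(346.4,181.3)),"hand_end":(t(75,264),s(530,321)),"hand_in":(t(70,176),s(560,372)),
"prongfar_tip":(t(402,126),s(315,439)),"knob":((335.1,201.5),(309.5,216.2)),
"matA(+x+y)":(t(169,86),s(511,461)),"matB(+x-y)":(t(290,67),s(421,502)),"matC(-x-y)":(t(319,241),s(361,396)),"matD(-x+y)":(t(196,262),s(444,358)),"chute":(t(436,153),s(284,385))}
for k,(a,b) in pairs.items():
    x,r=tri([ray(T,a),ray(S,b)]); print(k,x,np.round(r,4))
for k,a in {"tipU":(402,126),"tipL":(420,196),"rootU":(480,104),"rootL":(498,180)}.items(): print(k,onplane(T,t(*a),.118))
for k,a in {"A":(169,86),"B":(290,67),"C":(319,241),"D":(196,262)}.items(): print(k,onplane(T,t(*a),.008))
print("hopper",onplane(T,t(675,85),.342)); print("hand",onplane(T,(268.2,247.8),.04), "rim", onplane(T,t(70,126),.038),"tip",onplane(T,t(75,264),.04))
for nm,im in(("top","pics/top.png"),):
    m=(cv2.imread(im).max(2)<60).astype(np.uint8); m[:, :300]=0; m[:,375:]=0; m[:180]=0;m[270:]=0
    m=cv2.morphologyEx(m,cv2.MORPH_CLOSE,np.ones((21,21))); pts=np.argwhere(m)[:,::-1].astype(np.float32); r=cv2.minAreaRect(pts); print(r,onplane(T,r[0],.008))
E
```

```text
rim [0.554  0.2514 0.023 ] [0.0016 0.0016]
hand_mid [0.4509 0.2478 0.0325] [0.0007 0.0007]
hand_end [0.4032 0.247  0.0213] [0.0024 0.0024]
hand_in [0.4997 0.2536 0.0165] [0.0031 0.0031]
prongfar_tip [ 0.5452 -0.0995  0.109 ] [0.0015 0.0015]
knob [0.5718 0.0671 0.0809] [0.0004 0.0004]
matA(+x+y) [ 0.5998  0.1426 -0.0049] [0.0014 0.0014]
matB(+x-y) [0.6194 0.0071 0.0015] [0.002 0.002]
matC(-x-y) [ 0.4252 -0.0213 -0.0051] [0.0035 0.0035]
matD(-x+y) [ 0.4025  0.1139 -0.0075] [0.0013 0.0013]
chute [ 0.5141 -0.1164  0.1938] [0.0026 0.0026]
tipU [ 0.5443 -0.0995  0.118 ]
tipL [ 0.4729 -0.1162  0.118 ]
rootU [ 0.5661 -0.1797  0.118 ]
rootL [ 0.4884 -0.1959  0.118 ]
A [0.5981 0.1409 0.008 ]
B [0.6182 0.0057 0.008 ]
C [ 0.4248 -0.0234  0.008 ]
D [0.4029 0.1125 0.008 ]
hopper [ 0.563  -0.2921  0.342 ]
hand [0.4512 0.2476 0.04  ] rim [0.5525 0.2483 0.038 ] tip [0.4034 0.2428 0.04  ]
((336.83367919921875, 225.26876831054688), (69.4571762084961, 48.1837272644043), 80.83765411376953) [0.5114 0.0604 0.008 ]
```

>>> step_arm:
  increments:
    - {"delta_pos":[-3,-1,0],"dr":[0,0,-6],"fingers":-1}
    - {"delta_pos":[-9,-2.8,1],"dr":[0,0,-12],"fingers":-1}
    - {"delta_pos":[-15,-4.6,2],"dr":[0,0,-18],"fingers":-1}
    - {"delta_pos":[-21,-6.4,3],"dr":[0,0,-24],"fingers":-1}
    - {"delta_pos":[-26,-8,4],"dr":[0,0,-29],"fingers":-1}

```text
time: 0.72
tool_pos: [0.4342, 0.2778, 0.1641]
tool_rot: [3.142, -0.0, -3.102]
contact_force: [0.4, 0.6, -0.0]
opening: 0.0921
grip_force: 0.0
```

```bash
cat > st.py <<'E'
from h import *
import sys
o=robot.observe(); np.set_printoptions(precision=4,suppress=True)
print(o["time"],o["tool_pos"],np.degrees(o["tool_rot"]),"F",o["contact_force"],o["opening"],o["grip_force"])
def delta(o,X): return R.from_euler("xyz",o["tool_rot"]).inv().apply(np.array(X)-o["tool_pos"])*100
if len(sys.argv)>3: print("delta cm",delta(o,[float(a) for a in sys.argv[1:4]]))
E
python3 st.py .4675 .2465 .12
python3 - <<'E'
from h import *
p=viewer.camera_params("wrist"); im=viewer.read_camera("wrist"); cv2.imwrite("pics/w1.png",im[:,:,::-1]); np.savez("w1.npz",**p)
E
```

```text
0.725 [0.4342 0.2778 0.1641] [ 179.9998   -0.0065 -177.7088] F [ 0.4063  0.595  -0.0202] 0.09213439284881561 0.0
delta cm [-3.1994 -3.2639  4.4131]
```

View pics/w1.png

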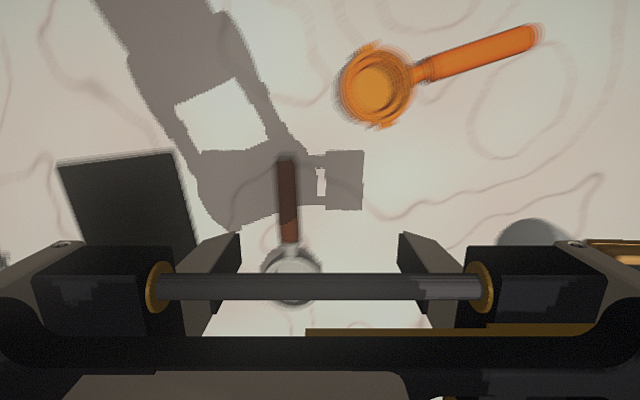

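```bash
python3 - <<'E'
from h import *
np.set_printoptions(precision=4,suppress=True)
p=dict(np.load("w1.npz")); T=viewer.camera_params("top")
im=cv2.imread("pics/w1.png"); h=cv2.cvtColor(im,cv2.COLOR_BGR2HSV)
m=((h[...,0]<14)|(h[...,0]>170))&(h[...,1]>80)&(h[...,2]<110); m[:140]=0;m[260:]=0;m[:,:270]=0;m[:,305:]=0
pts=np.argwhere(m)[:,::-1].astype(np.float32); r=cv2.minAreaRect(pts); print(r)
e1=pts[pts[:,1]<pts[:,1].min()+3].mean(0); e2=pts[pts[:,1]>pts[:,1].max()-3].mean(0)
a=onplane(p,e1,.041); b=onplane(p,e2,.041); print(e1,a,e2,b,np.linalg.norm(a-b),np.degrees(np.arctan2(*(b-a)[1::-1])))
c=onplane(p,r[0],.041);print(c); print(tri([ray(p,r[0]),ray(T,(268.2,247.8))]))
E
python3 st.py .4675 .2465 .009
```

```text
((287.2049560546875, 201.21893310546875), (81.8638687133789, 17.278959274291992), 86.69812774658203)
[285.24 161.6 ] [0.4106 0.2432 0.041 ] [289.3235 240.6176] [0.4994 0.2483 0.041 ] 0.08891216765930303 3.3073765748691453
[0.4533 0.2456 0.041 ]
(array([0.4511, 0.2465, 0.0483]), [np.float64(0.0002745713950623121), np.float64(0.00027457139506237657)])
0.775 [0.4381 0.2733 0.1627] [-179.7984    0.0379 -177.6669] F [ 4.1604 -3.9637 -1.2604] 0.09182005167648698 0.0
delta cm [-2.8208 -2.7397 15.3786]
```

>>> step_arm:
  increments:
    - {"delta_pos":[-2,-2,0],"dr":[0,0,0],"fingers":-1}
    - {"delta_pos":[-3.3,-3.3,2],"dr":[0,0,-0.5],"fingers":-1}
    - {"delta_pos":[-3.3,-3.3,5],"dr":[0,0,-0.5],"fingers":-1}
    - {"delta_pos":[-3.3,-3.3,9],"dr":[0,0,-0.5],"fingers":-0.5}
    - {"delta_pos":[-3.3,-3.3,9],"dr":[0,0,-0.5],"fingers":-0.5}

```text
time: 1.4
tool_pos: [0.4649, 0.2471, 0.0721]
tool_rot: [-3.14, -0.007, -3.096]
contact_force: [-0.5, 0.0, 0.1]
opening: 0.0762
grip_force: 0.0
```

```bash
python3 st.py .4675 .2465 .009
```

```text
1.4 [0.4649 0.2471 0.0721] [-179.8869   -0.3801 -177.3803] F [-0.483   0.0264  0.0679] 0.07617221668427587 0.0
delta cm [-0.3029 -0.0563  6.3086]
```

>>> step_arm:
  increments:
    - {"delta_pos":[-0.1,0,2.5],"dr":[0,0,0],"fingers":-0.5}
    - {"delta_pos":[-0.2,0,5],"dr":[0,0,0],"fingers":-0.5}
    - {"delta_pos":[-0.2,0,6.4],"dr":[0,0,0],"fingers":-0.5}
    - {"delta_pos":[-0.2,0,6.4],"dr":[0,0,0],"fingers":-0.3}
    - {"delta_pos":[-0.2,0,6.4],"dr":[0,0,0],"fingers":0.2}
  newtons: 15

```text
time: 2.02
tool_pos: [0.47, 0.2483, 0.0118]
tool_rot: [3.141, 0.002, -3.095]
contact_force: [0.3, 0.4, -0.7]
opening: 0.0541
grip_force: 0.0
```

>>> step_arm:
  increments:
    - {"delta_pos":[0,0,0],"dr":[0,0,0],"fingers":0.5}
    - {"delta_pos":[0,0,0],"dr":[0,0,0],"fingers":1}
    - {"delta_pos":[0,0,0],"dr":[0,0,0],"fingers":1}
    - {"delta_pos":[0,0,0],"dr":[0,0,0],"fingers":1}
    - {"delta_pos":[0,0,0],"dr":[0,0,0],"fingers":1}
  newtons: 50

```text
time: 2.65
tool_pos: [0.4692, 0.248, 0.0107]
tool_rot: [3.141, 0.0, -3.095]
contact_force: [-1.0, 1.2, 1.0]
opening: 0.0232
grip_force: 50.0
```

```bash
python3 st.py
```

```text
2.65 [0.4692 0.248  0.0107] [ 179.9901    0.0096 -177.356 ] F [-0.9527  1.1555  1.0378] 0.023221689772041865 49.98913764953613
```

>>> step_arm:
  increments:
    - {"delta_pos":[0,0,-1],"dr":[0,0,0],"fingers":1}
    - {"delta_pos":[0,0,-4],"dr":[0,0,0],"fingers":1}
    - {"delta_pos":[0,0,-8],"dr":[0,0,0],"fingers":1}
    - {"delta_pos":[0,0,-12],"dr":[0,0,0],"fingers":1}
    - {"delta_pos":[0,0,-13],"dr":[0,0,0],"fingers":1}
  newtons: 60

```text
time: 3.28
tool_pos: [0.4701, 0.2482, 0.1429]
tool_rot: [3.14, 0.004, -3.096]
contact_force: [0.9, 0.5, -4.6]
opening: 0.0232
grip_force: 60.0
```

>>> step_arm:
  increments:
    - {"delta_pos":[0,-2,0],"dr":[0,0,8],"fingers":1}
    - {"delta_pos":[0,-6,0],"dr":[0,0,18],"fingers":1}
    - {"delta_pos":[0,-10,0],"dr":[0,0,28],"fingers":1}
    - {"delta_pos":[0,-14,0],"dr":[0,0,38],"fingers":1}
    - {"delta_pos":[0,-18,0],"dr":[0,0,48],"fingers":1}

```text
time: 3.9
tool_pos: [0.4763, 0.0669, 0.1391]
tool_rot: [-3.14, -0.002, 2.344]
contact_force: [-0.0, 0.2, -4.0]
opening: 0.0229
grip_force: 60.0
```

```bash
python3 st.py .479 .02 .14
```

```text
3.9 [0.4763 0.0669 0.1391] [-179.8846   -0.1315  134.3086] F [-0.0402  0.236  -3.9507] 0.022895058043051125 59.97597277164459
delta cm [-3.542  -3.0812 -0.0915]
```

>>> step_arm:
  increments:
    - {"delta_pos":[-1,-1,0],"dr":[0,0,10],"fingers":1}
    - {"delta_pos":[-2,-2,0],"dr":[0,0,20],"fingers":1}
    - {"delta_pos":[-2.3,-2.2,0],"dr":[0,0,29],"fingers":1}
    - {"delta_pos":[-2.3,-2.2,0],"dr":[0,0,31.3],"fingers":1}
    - {"delta_pos":[-2.3,-2.2,0],"dr":[0,0,31.3],"fingers":1}

```text
time: 4.53
tool_pos: [0.4771, 0.0363, 0.1393]
tool_rot: [-3.139, -0.001, 1.804]
contact_force: [0.7, -0.3, -4.5]
opening: 0.0232
grip_force: 60.0
```

```bash
python3 st.py; python3 - <<'E'
from h import *
ims=[viewer.read_camera("top")[:,:,::-1],viewer.read_camera("scene")[:,:,::-1]]
cv2.imwrite("pics/top2.png",ims[0]);cv2.imwrite("pics/scene2.png",ims[1])
c=np.zeros((600,800,3),np.uint8)
a=cv2.resize(ims[0][160:260,330:510],None,fx=4,fy=3,interpolation=cv2.INTER_CUBIC); c[:300,:720]=a
b=cv2.resize(ims[1][160:260,170:350],None,fx=4,fy=3,interpolation=cv2.INTER_CUBIC); c[300:,:720]=b
cv2.imwrite("pics/crop2.png",np.clip(c*1.6,0,255).astype(np.uint8))
E
```

```text
4.525 [0.4771 0.0363 0.1393] [-179.8601   -0.0617  103.3433] F [ 0.72   -0.2705 -4.4932] 0.0232451410348979 59.98052537441254
```

View pics/crop2.png

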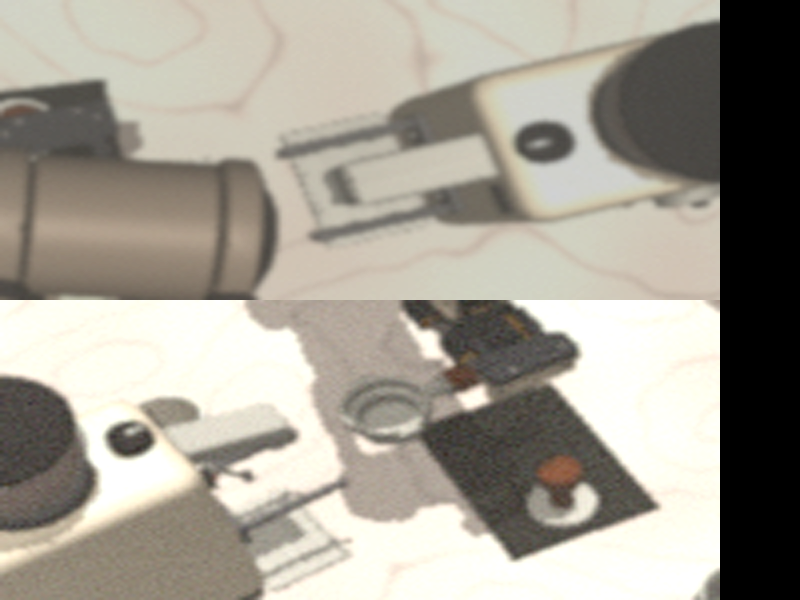

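```bash
python3 - <<'E'
from h import *
np.set_printoptions(precision=4,suppress=True)
T=viewer.camera_params("top"); S=viewer.camera_params("scene")
t=lambda x,y:(330+x/4,160+y/3); s=lambda x,y:(170+x/4,160+(y-300)/3)
U=onplane(T,t(280,152),.118);L=onplane(T,t(315,237),.118);U2=onplane(T,t(390,130),.118);L2=onplane(T,t(440,207),.118)
print(U,L,U2,L2,np.linalg.norm(U-L))
print("ang",[np.degrees(np.arctan2(*(b-a)[1::-1])) for a,b in((U,U2),(L,L2))],np.degrees(np.arctan2(*(U-L)[1::-1]))-90)
print("U tri",tri([ray(T,t(280,152)),ray(S,s(343,484))]),"U scene",onplane(S,s(343,484),.118))
print("basket mouth scene",onplane(S,s(387,402),.1666), onplane(S,s(344,405),.1666),onplane(S,s(432,402),.1666))
g=np.radians(-77); u=np.array([np.cos(g),np.sin(g)]); v=np.array([-u[1],u[0]])
M=(U+L)[:2]/2; C=M+.028*u; print("chute",C)
for n,d,z in(("hinge",.016,.166),("roller",.036,.134),("chute end",.082,.175),("chute",.07,.175)):
    X=np.append(M+(.098-d)*u,z); print(n,X,"top",proj(T,X),"scenecrop",(proj(S,X)-[170,160])*[4,3]+[0,300])
for k in (.034,-.034): 
  X=np.append(M+.098*u+k*v,.118); print("root",k,(proj(T,X)-[330,160])*[4,3],(proj(S,X)-[170,160])*[4,3]+[0,300])
E
```

```text
[ 0.5437 -0.0975  0.118 ] [ 0.4713 -0.1181  0.118 ] [ 0.5618 -0.1681  0.118 ] [ 0.496  -0.1982  0.118 ] 0.07523256420881774
ang [np.float64(-75.60261055867262), np.float64(-72.86599965482553)] -74.07882367659464
U tri (array([ 0.5446, -0.0996,  0.1036]), [np.float64(0.000208078438876148), np.float64(0.00020807843887616558)]) U scene [ 0.5538 -0.0995  0.118 ]
basket mouth scene [ 0.5018 -0.0434  0.1666] [ 0.4939 -0.0752  0.1666] [ 0.5138 -0.0111  0.1666]
chute [ 0.5138 -0.1351]
hinge [ 0.5259 -0.1877  0.166 ] top [440.1686 216.3318] scenecrop [207.4326 463.125 ]
roller [ 0.5215 -0.1682  0.134 ] top [429.3536 218.8301] scenecrop [241.3476 470.5665]
chute end [ 0.5111 -0.1234  0.175 ] top [414.7774 222.4833] scenecrop [285.4926 427.3592]
chute [ 0.5138 -0.1351  0.175 ] top [419.5614 221.3302] scenecrop [270.9864 432.8989]
root 0.034 [433.0854 128.6868] [221.9422 519.8668]
root -0.034 [460.076  206.3787] [184.5557 471.6139]
```

```bash
python3 - <<'E'
from h import *
p=viewer.camera_params("wrist"); im=viewer.read_camera("wrist")[:,:,::-1]; cv2.imwrite("pics/w2.png",im); np.savez("w2.npz",**p)
a=np.clip(cv2.resize(im,(800,500),interpolation=cv2.INTER_CUBIC)*1.5,0,255).astype(np.uint8)
cv2.imwrite("pics/w2b.png",a)
E
```

```text
(no output)
```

View pics/w2b.png

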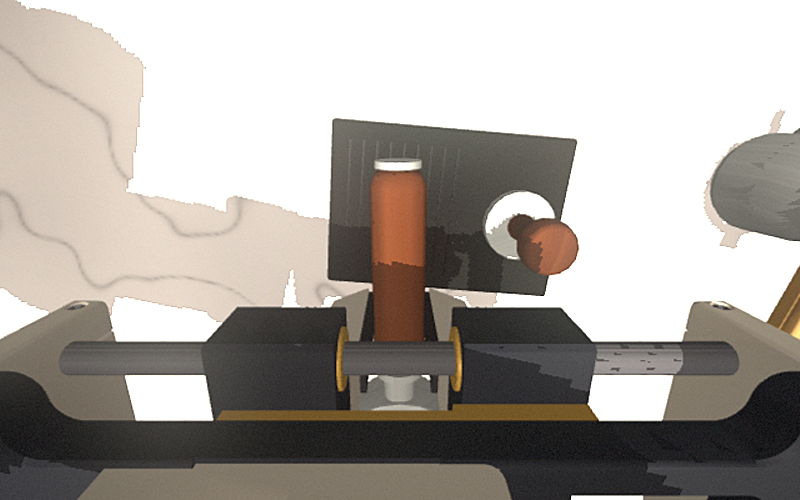

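```bash
python3 - <<'E'
from h import *
t=cv2.imread("pics/top2.png"); s=cv2.imread("pics/scene2.png")
c=np.zeros((600,800,3),np.uint8)
c[:350,:630]=cv2.resize(t[196:246,394:484],None,fx=7,fy=7,interpolation=cv2.INTER_CUBIC)
c[350:,:400]=cv2.resize(s[195:245,205:285],None,fx=5,fy=5,interpolation=cv2.INTER_CUBIC)
c[350:,400:]=cv2.resize(s[170:220,235:315],None,fx=5,fy=5,interpolation=cv2.INTER_CUBIC)
cv2.imwrite("pics/crop3.png",np.clip(c*1.5,0,255).astype(np.uint8))
E
```

```text
(no output)
```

View pics/crop3.png

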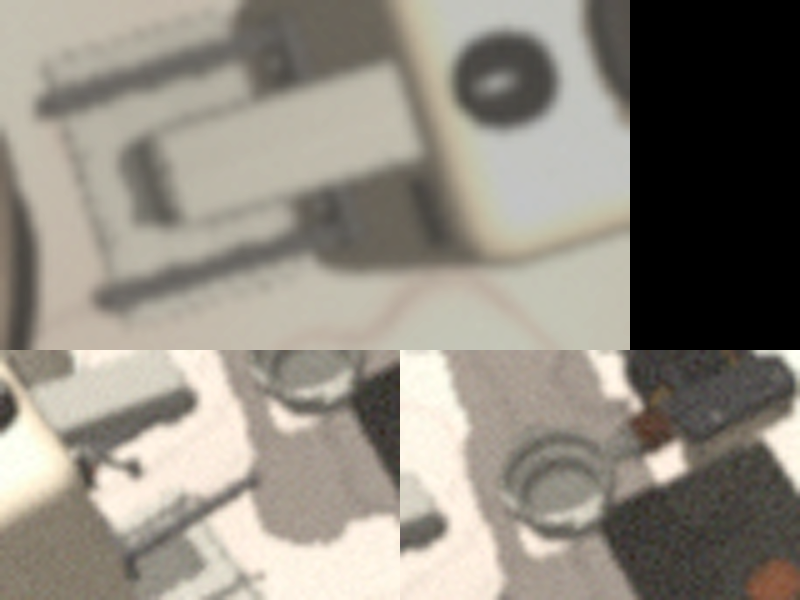

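```bash
python3 - <<'E'
from h import *
np.set_printoptions(precision=4,suppress=True)
T=viewer.camera_params("top"); S=viewer.camera_params("scene")
t=lambda x,y:(394+x/7,196+y/7); s=lambda x,y:(205+x/5,195+(y-350)/5)
z=.114
U,L,U2,L2=[onplane(T,t(*a),z) for a in((40,102),(100,298),(270,45),(330,232))]
ang=lambda a,b:np.degrees(np.arctan2(*(b-a)[1::-1])); print("tips",U,L,"ang",ang(U,U2),ang(L,L2),ang(L,U)-90, np.linalg.norm(U-L))
c1,c2,c3,c4=[onplane(T,t(*a),.2) for a in((155,140),(390,62),(170,225),(425,160))]; print("chute",ang(c1,c2),ang(c3,c4))
print("U scene",onplane(S,s(253,482),z),ang(onplane(S,s(253,482),z),onplane(S,s(125,555),z)))
print("roller scene",onplane(S,s(133,466),.134))
b=onplane(S,(266.2,196.6),.1586); print("basket scene",b)
o=robot.observe(); x=R.from_euler("xyz",o["tool_rot"]).as_matrix()[:,0]; print("basket fk",o["tool_pos"]-x*.084, "tool x yaw",np.degrees(np.arctan2(x[1],x[0])))
E
```

```text
tips [ 0.5442 -0.0974  0.114 ] [ 0.4724 -0.1177  0.114 ] ang -76.61097332298968 -74.58218128209076 -74.21870152922986 0.07453878100831789
chute -72.21135633821464 -76.26600930719896
U scene [ 0.5513 -0.0999  0.114 ] -75.02707768112684
roller scene [ 0.5275 -0.1656  0.134 ]
basket scene [ 0.5048 -0.0471  0.1586]
basket fk [ 0.497  -0.0453  0.14  ] tool x yaw 103.38796511908279
```

>>> step_arm:
  increments:
    - {"delta_pos":[0,-0.5,0],"dr":[0,0,-1.1],"fingers":1}
    - {"delta_pos":[-1,-0.5,1],"dr":[0,0,-1.1],"fingers":1}
    - {"delta_pos":[-1.8,-0.5,2.2],"dr":[0,0,-1.1],"fingers":1}
    - {"delta_pos":[-1.8,-0.5,2.85],"dr":[0,0,-1.1],"fingers":1}
    - {"delta_pos":[-1.8,-0.5,2.85],"dr":[0,0,-1.1],"fingers":1}

```text
time: 5.3
tool_pos: [0.4768, 0.0175, 0.1113]
tool_rot: [-3.14, -0.001, 1.822]
contact_force: [0.0, 0.0, -3.9]
opening: 0.0228
grip_force: 60.0
```

```bash
python3 st.py .4760 .0178 .1107
```

```text
5.3 [0.4768 0.0175 0.1113] [-179.9074   -0.0504  104.4084] F [ 0.0008  0.0058 -3.9456] 0.02275042683259294 59.98010694980621
delta cm [ 0.0456 -0.07    0.0561]
```

>>> step_arm:
  increments:
    - {"delta_pos":[-1,-0.05,0],"dr":[0,0,0],"fingers":1}
    - {"delta_pos":[-2,-0.05,0.05],"dr":[0,0,0],"fingers":1}
    - {"delta_pos":[-3,-0.05,0.05],"dr":[0,0,0],"fingers":1}
    - {"delta_pos":[-4,-0.05,0.05],"dr":[0,0,0],"fingers":1}
    - {"delta_pos":[-4.5,-0.05,0.05],"dr":[0,0,0],"fingers":1}

```text
time: 5.92
tool_pos: [0.4883, -0.0269, 0.1117]
tool_rot: [3.141, 0.0, 1.822]
contact_force: [-0.1, -0.5, -3.5]
opening: 0.023
grip_force: 60.0
```

```bash
python3 st.py; python3 - <<'E'
from h import *
t=viewer.read_camera("top")[:,:,::-1]; s=viewer.read_camera("scene")[:,:,::-1]
cv2.imwrite("pics/scene3.png",s);cv2.imwrite("pics/top3.png",t)
c=np.zeros((600,800,3),np.uint8)
c[:250,:450]=cv2.resize(t[196:246,394:484],None,fx=5,fy=5,interpolation=cv2.INTER_CUBIC)
c[250:,:]=cv2.resize(s[192:242,205:319],(800,350),interpolation=cv2.INTER_CUBIC)
cv2.imwrite("pics/crop4.png",np.clip(c*1.5,0,255).astype(np.uint8))
E
```

```text
5.925 [ 0.4883 -0.0269  0.1117] [179.985    0.0039 104.397 ] F [-0.0898 -0.5223 -3.5463] 0.023030769986990114 59.97995674610138
```

View pics/crop4.png

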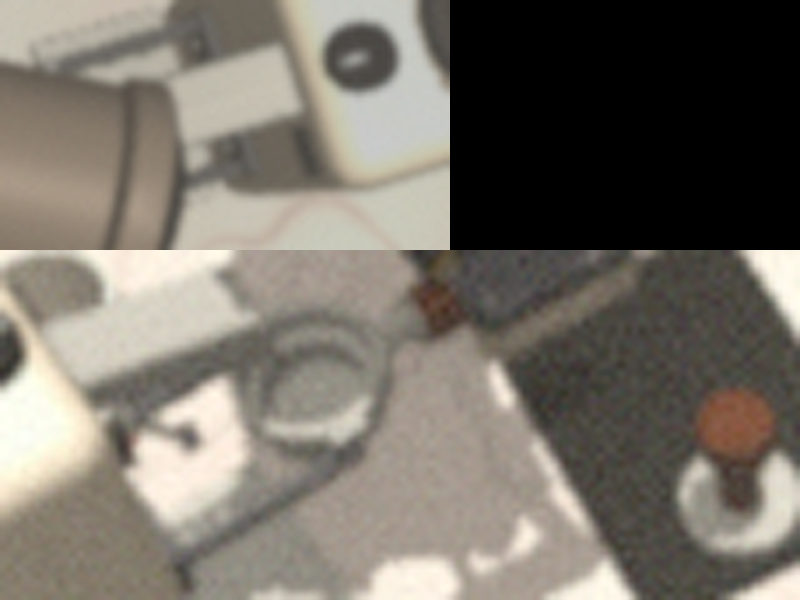

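>>> step_arm:
  increments:
    - {"delta_pos":[-0.4,0,0.05],"dr":[0,0,0],"fingers":1}
    - {"delta_pos":[-0.8,0,0.05],"dr":[0,0,0],"fingers":1}
    - {"delta_pos":[-1.2,0,0.05],"dr":[0,0,0],"fingers":1}
    - {"delta_pos":[-1.6,0,0.05],"dr":[0,0,0],"fingers":1}
    - {"delta_pos":[-1.6,0,0.05],"dr":[0,0,0],"fingers":1}

```text
time: 6.65
tool_pos: [0.4921, -0.0419, 0.1111]
tool_rot: [3.141, 0.0, 1.822]
contact_force: [0.6, -0.4, -5.0]
opening: 0.0233
grip_force: 60.0
```

```bash
python3 st.py; cat >> st.py <<'E'
x=R.from_euler("xyz",[3.1416,0,1.822]).as_matrix()[:,:2]
print("adv mm",-(o["tool_pos"]-[.4883,-.0269,.11])@x[:,0]*1000,"lat",(o["tool_pos"]-[.4883,-.0269,.11])@x[:,1]*1000,"F along",o["contact_force"]@x[:,0],"lat",o["contact_force"]@x[:,1])
E
```

```text
6.65 [ 0.4921 -0.0419  0.1111] [179.9916   0.0013 104.4203] F [ 0.5972 -0.3542 -4.9895] 0.023276540454013138 59.979745745658875
```

>>> step_arm:
  increments:
    - {"delta_pos":[-0.05,0,0],"dr":[0,0,0],"fingers":1}
    - {"delta_pos":[-0.1,0,0],"dr":[0,0,0],"fingers":1}
    - {"delta_pos":[-0.15,0,0],"dr":[0,0,0],"fingers":1}
    - {"delta_pos":[-0.15,0,0],"dr":[0,0,0],"fingers":1}
    - {"delta_pos":[-0.15,0,0],"dr":[0,0,0],"fingers":1}

```text
time: 7.28
tool_pos: [0.4924, -0.043, 0.1111]
tool_rot: [3.142, -0.0, 1.823]
contact_force: [-0.1, -0.4, -3.4]
opening: 0.023
grip_force: 60.0
```

>>> step_arm:
  increments:
    - {"delta_pos":[-0.05,0,0],"dr":[0,0,0],"fingers":1}
    - {"delta_pos":[-0.1,0,0],"dr":[0,0,0],"fingers":1}
    - {"delta_pos":[-0.15,0,0],"dr":[0,0,0],"fingers":1}
    - {"delta_pos":[-0.15,0,0],"dr":[0,0,0],"fingers":1}
    - {"delta_pos":[-0.15,0,0],"dr":[0,0,0],"fingers":1}

```text
time: 7.9
tool_pos: [0.4928, -0.0445, 0.1111]
tool_rot: [3.141, -0.0, 1.823]
contact_force: [0.5, -1.2, -3.4]
opening: 0.0231
grip_force: 60.0
```

```bash
python3 st.py
```

```text
7.9 [ 0.4928 -0.0445  0.1111] [179.9938  -0.0046 104.4409] F [ 0.4845 -1.2085 -3.3803] 0.023136389933982808 59.98003363609314
adv mm 18.1436810247578 lat -0.04056293957667637 F along -1.290961102982112 lat 0.1688926040482074
```

>>> step_arm:
  increments:
    - {"delta_pos":[-0.05,0,0],"dr":[0,0,0],"fingers":1}
    - {"delta_pos":[-0.1,0,0],"dr":[0,0,0],"fingers":1}
    - {"delta_pos":[-0.15,0,0],"dr":[0,0,0],"fingers":1}
    - {"delta_pos":[-0.15,0,0],"dr":[0,0,0],"fingers":1}
    - {"delta_pos":[-0.15,0,0],"dr":[0,0,0],"fingers":1}

```text
time: 8.52
tool_pos: [0.4929, -0.0456, 0.111]
tool_rot: [-3.141, -0.001, 1.823]
contact_force: [-1.2, 3.6, -4.0]
opening: 0.0231
grip_force: 60.0
```

>>> step_arm:
  increments:
    - {"delta_pos":[-0.05,0,0],"dr":[0,0,0],"fingers":1}
    - {"delta_pos":[-0.1,0,0],"dr":[0,0,0],"fingers":1}
    - {"delta_pos":[-0.1,0,0],"dr":[0,0,0],"fingers":1}
    - {"delta_pos":[-0.1,0,0],"dr":[0,0,0],"fingers":1}
    - {"delta_pos":[-0.1,0,0],"dr":[0,0,0],"fingers":1}

```text
time: 9.15
tool_pos: [0.4933, -0.0469, 0.1111]
tool_rot: [-3.142, -0.0, 1.823]
contact_force: [-1.1, 5.4, -3.8]
opening: 0.0232
grip_force: 60.0
```

>>> step_arm:
  increments:
    - {"delta_pos":[-0.05,0,0],"dr":[0,0,0],"fingers":1}
    - {"delta_pos":[-0.1,0,0],"dr":[0,0,0],"fingers":1}
    - {"delta_pos":[-0.1,0,0],"dr":[0,0,0],"fingers":1}
    - {"delta_pos":[-0.1,0,0],"dr":[0,0,0],"fingers":1}
    - {"delta_pos":[-0.1,0,0],"dr":[0,0,0],"fingers":1}

```text
time: 9.78
tool_pos: [0.4936, -0.0478, 0.1111]
tool_rot: [3.142, -0.0, 1.823]
contact_force: [-0.7, 4.6, -4.0]
opening: 0.0232
grip_force: 60.0
```

>>> step_arm:
  increments:
    - {"delta_pos":[-0.04,0,0],"dr":[0,0,0],"fingers":1}
    - {"delta_pos":[-0.04,0,0],"dr":[0,0,0],"fingers":1}
    - {"delta_pos":[-0.04,0,0],"dr":[0,0,0],"fingers":1}
    - {"delta_pos":[-0.04,0,0],"dr":[0,0,0],"fingers":1}
    - {"delta_pos":[-0.04,0,0],"dr":[0,0,0],"fingers":1}

```text
time: 10.4
tool_pos: [0.4937, -0.0482, 0.1111]
tool_rot: [-3.142, -0.0, 1.823]
contact_force: [-0.7, 6.0, -3.8]
opening: 0.023
grip_force: 60.0
```

```bash
python3 st.py
```

```text
10.4 [ 0.4937 -0.0482  0.1111] [-179.9974   -0.0146  104.4414] F [-0.6534  6.0257 -3.7604] 0.022996031830115567 59.982837438583374
adv mm 21.966633635011867 lat -0.08349261650188566 F along 5.9990288955721764 lat 0.8649921654467518
```

>>> step_arm:
  increments:
    - {"delta_pos":[-0.04,0,0],"dr":[0,0,0],"fingers":1}
    - {"delta_pos":[-0.04,0,0],"dr":[0,0,0],"fingers":1}
    - {"delta_pos":[-0.04,0,0],"dr":[0,0,0],"fingers":1}
    - {"delta_pos":[-0.04,0,0],"dr":[0,0,0],"fingers":1}
    - {"delta_pos":[-0.04,0,0],"dr":[0,0,0],"fingers":1}

```text
time: 11.02
tool_pos: [0.4937, -0.0483, 0.1111]
tool_rot: [-3.141, -0.001, 1.823]
contact_force: [-1.7, 6.0, -4.1]
opening: 0.0231
grip_force: 60.0
```

>>> step_arm:
  increments:
    - {"delta_pos":[-0.04,0,0],"dr":[0,0,0],"fingers":1}
    - {"delta_pos":[-0.04,0,0],"dr":[0,0,0],"fingers":1}
    - {"delta_pos":[-0.04,0,0],"dr":[0,0,0],"fingers":1}
    - {"delta_pos":[-0.04,0,0],"dr":[0,0,0],"fingers":1}
    - {"delta_pos":[-0.04,0,0],"dr":[0,0,0],"fingers":1}

```text
time: 11.65
tool_pos: [0.4936, -0.0484, 0.111]
tool_rot: [-3.141, -0.001, 1.823]
contact_force: [-0.6, 7.3, -4.6]
opening: 0.023
grip_force: 60.0
```

>>> step_arm:
  increments:
    - {"delta_pos":[-0.04,0,0],"dr":[0,0,0],"fingers":1}
    - {"delta_pos":[-0.04,0,0],"dr":[0,0,0],"fingers":1}
    - {"delta_pos":[-0.04,0,0],"dr":[0,0,0],"fingers":1}
    - {"delta_pos":[-0.04,0,0],"dr":[0,0,0],"fingers":1}
    - {"delta_pos":[-0.04,0,0],"dr":[0,0,0],"fingers":1}

```text
time: 12.28
tool_pos: [0.4937, -0.0488, 0.111]
tool_rot: [-3.141, -0.001, 1.823]
contact_force: [-1.7, 7.6, -4.4]
opening: 0.0232
grip_force: 60.0
```

```bash
python3 st.py
```

```text
12.275 [ 0.4937 -0.0488  0.111 ] [-179.9736   -0.0749  104.4408] F [-1.7026  7.6476 -4.3561] 0.02315060393735762 59.98801231384277
adv mm 22.564343695884048 lat -0.22204472053265636 F along 7.830817942834734 lat 0.2518604041074828
```

>>> step_arm:
  increments:
    - {"delta_pos":[-0.03,0,0],"dr":[0,0,0],"fingers":1}
    - {"delta_pos":[-0.03,0,0],"dr":[0,0,0],"fingers":1}
    - {"delta_pos":[-0.03,0,0],"dr":[0,0,0],"fingers":1}
    - {"delta_pos":[-0.03,0,0],"dr":[0,0,0],"fingers":1}
    - {"delta_pos":[-0.03,0,0],"dr":[0,0,0],"fingers":1}

```text
time: 12.9
tool_pos: [0.4938, -0.0492, 0.111]
tool_rot: [-3.141, -0.001, 1.823]
contact_force: [-1.3, 7.5, -4.3]
opening: 0.0231
grip_force: 60.0
```

```bash
python3 st.py
```

```text
12.9 [ 0.4938 -0.0492  0.111 ] [-179.9822   -0.0637  104.4375] F [-1.2852  7.5342 -4.2787] 0.023080029518891234 59.98795509338379
adv mm 23.003051696714113 lat -0.17819971306620105 F along 7.617193622963194 lat 0.6279455993912211
```

>>> step_arm:
  increments:
    - {"delta_pos":[-0.03,0,0],"dr":[0,0,0],"fingers":1}
    - {"delta_pos":[-0.03,0,0],"dr":[0,0,0],"fingers":1}
    - {"delta_pos":[-0.03,0,0],"dr":[0,0,0],"fingers":1}
    - {"delta_pos":[-0.03,0,0],"dr":[0,0,0],"fingers":1}
    - {"delta_pos":[-0.03,0,0],"dr":[0,0,0],"fingers":1}

```text
time: 13.52
tool_pos: [0.4941, -0.0499, 0.1111]
tool_rot: [-3.142, -0.0, 1.823]
contact_force: [-1.3, 5.5, -3.8]
opening: 0.0232
grip_force: 60.0
```

```bash
python3 st.py
```

```text
13.525 [ 0.4941 -0.0499  0.1111] [-179.9993   -0.0206  104.4426] F [-1.2533  5.5343 -3.8109] 0.02319951090624769 59.98500466346741
adv mm 23.694023340433155 lat -0.05827244680094579 F along 5.672090443193435 lat 0.1617381554893206
```

>>> step_arm:
  increments:
    - {"delta_pos":[0,0,0],"dr":[0,0,0],"fingers":1}
    - {"delta_pos":[0,0,0],"dr":[0,0,0],"fingers":1}
    - {"delta_pos":[0,0,0],"dr":[0,0,0],"fingers":1}
    - {"delta_pos":[0,0,0],"dr":[0,0,0],"fingers":1}
    - {"delta_pos":[0,0,0],"dr":[0,0,0],"fingers":1}

```text
time: 14.15
tool_pos: [0.4941, -0.0499, 0.1111]
tool_rot: [3.142, -0.0, 1.823]
contact_force: [-0.5, 5.5, -4.4]
opening: 0.0231
grip_force: 60.0
```

>>> step_arm:
  increments:
    - {"delta_pos":[0,0,0],"dr":[0,0,0],"fingers":1}
    - {"delta_pos":[0,0,0],"dr":[0,0,0],"fingers":1}
    - {"delta_pos":[0,0,0],"dr":[0,0,0],"fingers":1}
    - {"delta_pos":[0,0,0],"dr":[0,0,0],"fingers":1}
    - {"delta_pos":[0,0,0],"dr":[0,0,0],"fingers":1}

```text
time: 14.78
tool_pos: [0.4942, -0.0499, 0.1111]
tool_rot: [3.142, -0.0, 1.823]
contact_force: [-1.0, 4.8, -3.9]
opening: 0.0231
grip_force: 60.0
```

```bash
python3 st.py
```

```text
14.775 [ 0.4942 -0.0499  0.1111] [179.9987  -0.019  104.4422] F [-1.0299  4.7725 -3.933 ] 0.0230839178643357 59.98499929904938
adv mm 23.705229367798854 lat -0.0353731616519265 F along 4.878746357100523 lat 0.18874595528840554
```

>>> step_arm:
  increments:
    - {"delta_pos":[0,0,0],"dr":[0,0,0],"fingers":1}
    - {"delta_pos":[0,0,0],"dr":[0,0,0],"fingers":1}
    - {"delta_pos":[0,0,0],"dr":[0,0,0],"fingers":1}
    - {"delta_pos":[0,0,0],"dr":[0,0,0],"fingers":1}
    - {"delta_pos":[0,0,0],"dr":[0,0,0],"fingers":1}

```text
time: 15.4
tool_pos: [0.4941, -0.0499, 0.1111]
tool_rot: [3.142, -0.0, 1.823]
contact_force: [-1.3, 4.9, -3.4]
opening: 0.0228
grip_force: 60.0
```

>>> step_arm:
  increments:
    - {"delta_pos":[0.1,0,0],"dr":[0,0,0],"fingers":1}
    - {"delta_pos":[0.3,0,0],"dr":[0,0,0],"fingers":1}
    - {"delta_pos":[0.5,0,0],"dr":[0,0,0],"fingers":1}
    - {"delta_pos":[0.8,0,0],"dr":[0,0,0],"fingers":1}
    - {"delta_pos":[1.1,0,0],"dr":[0,0,0],"fingers":1}

```text
time: 16.02
tool_pos: [0.4918, -0.0397, 0.1113]
tool_rot: [3.141, 0.001, 1.823]
contact_force: [0.2, -0.9, -3.2]
opening: 0.0233
grip_force: 60.0
```

>>> step_arm:
  increments:
    - {"delta_pos":[1,0,0],"dr":[0,0,0],"fingers":1}
    - {"delta_pos":[2.2,0,0],"dr":[0,0,0],"fingers":1}
    - {"delta_pos":[3.6,0,0],"dr":[0,0,0],"fingers":1}
    - {"delta_pos":[5.2,0,0],"dr":[0,0,0],"fingers":1}
    - {"delta_pos":[6.5,0,0],"dr":[0,0,0],"fingers":1}

```text
time: 16.65
tool_pos: [0.4748, 0.0249, 0.1112]
tool_rot: [3.142, -0.0, 1.823]
contact_force: [1.0, -0.2, -3.5]
opening: 0.023
grip_force: 60.0
```

```bash
python3 st.py
```

```text
16.65 [0.4748 0.0249 0.1112] [179.9984  -0.0077 104.4787] F [ 0.9501 -0.1552 -3.5122] 0.023016998619589966 59.97969031333923
adv mm -53.47620322931001 lat -0.18144347283789103 F along -0.3864626965933278 lat 0.881720598228923
```

>>> step_arm:
  increments:
    - {"delta_pos":[2,-0.5,0],"dr":[0,0,-4],"fingers":1}
    - {"delta_pos":[5,-1.8,0],"dr":[0,0,-12],"fingers":1}
    - {"delta_pos":[8,-3.2,0],"dr":[0,0,-20],"fingers":1}
    - {"delta_pos":[10.3,-4.4,0],"dr":[0,0,-28],"fingers":1}
    - {"delta_pos":[10.3,-4.4,0],"dr":[0,0,-30.5],"fingers":1}

```text
time: 17.27
tool_pos: [0.4047, 0.1141, 0.1111]
tool_rot: [-3.141, -0.001, 2.363]
contact_force: [0.4, -0.2, -4.2]
opening: 0.0232
grip_force: 60.0
```

>>> step_arm:
  increments:
    - {"delta_pos":[0,0,1],"dr":[0,0,0],"fingers":1}
    - {"delta_pos":[0,0,3],"dr":[0,0,0],"fingers":1}
    - {"delta_pos":[0,0,5],"dr":[0,0,0],"fingers":1}
    - {"delta_pos":[0,0,6.5],"dr":[0,0,0],"fingers":1}
    - {"delta_pos":[0,0,7],"dr":[0,0,0],"fingers":1}

```text
time: 17.9
tool_pos: [0.406, 0.1123, 0.0399]
tool_rot: [-3.14, -0.002, 2.355]
contact_force: [0.3, -0.1, -3.7]
opening: 0.0233
grip_force: 60.0
```

```bash
python3 st.py .4065 .1135 .0187;  python3 - <<'E'
from h import *
t=viewer.read_camera("top")[:,:,::-1]; s=viewer.read_camera("scene")[:,:,::-1]
c=np.zeros((600,800,3),np.uint8)
c[:300,:400]=cv2.resize(t[180:280,270:403],(400,300),interpolation=cv2.INTER_CUBIC)
c[300:,:400]=cv2.resize(s[170:270,255:388],(400,300),interpolation=cv2.INTER_CUBIC)
w=viewer.read_camera("wrist")[:,:,::-1]; c[300:,400:]=cv2.resize(w,(400,300))
cv2.imwrite("pics/crop5.png",np.clip(c*1.5,0,255).astype(np.uint8))
E
```

```text
17.9 [0.406  0.1123 0.0399] [-179.8959   -0.0907  134.9288] F [ 0.3445 -0.1319 -3.6893] 0.023305039978270117 59.98018562793732
delta cm [0.0489 0.1245 2.1204]
adv mm -155.263508493251 lat -45.10670660336722 F along -0.21336995096104866 lat 0.3009279101722256
```

View pics/crop5.png

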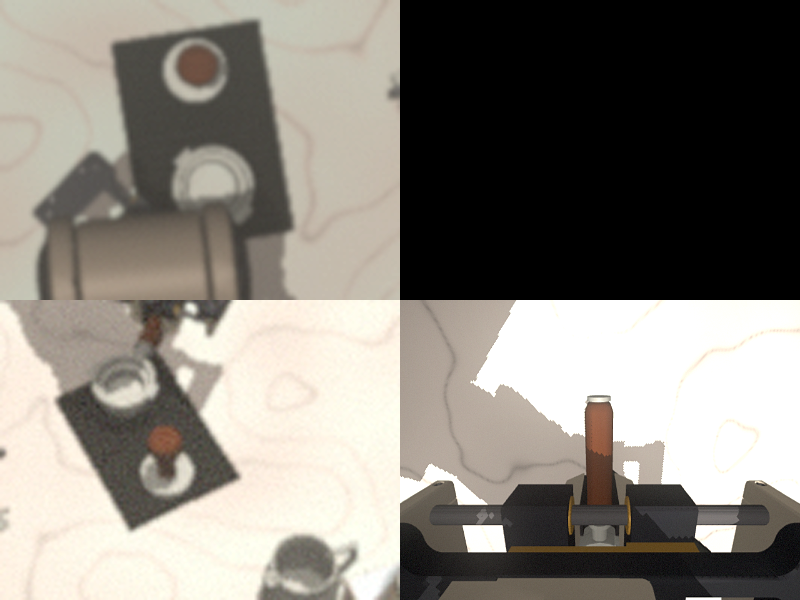

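>>> step_arm:
  increments:
    - {"delta_pos":[-0.3,0.35,0.4],"dr":[0,0,0],"fingers":1}
    - {"delta_pos":[-0.3,0.35,1.0],"dr":[0,0,0],"fingers":1}
    - {"delta_pos":[-0.3,0.35,1.5],"dr":[0,0,0],"fingers":1}
    - {"delta_pos":[-0.3,0.35,1.9],"dr":[0,0,0],"fingers":1}
    - {"delta_pos":[-0.3,0.35,1.95],"dr":[0,0,0],"fingers":1}

```text
time: 18.68
tool_pos: [0.4113, 0.1127, 0.0214]
tool_rot: [-3.141, -0.0, 2.355]
contact_force: [-0.2, 0.2, -2.4]
opening: 0.0231
grip_force: 60.0
```

>>> step_arm:
  increments:
    - {"delta_pos":[0,0,0.05],"dr":[0,0,0],"fingers":1}
    - {"delta_pos":[0,0,0.1],"dr":[0,0,0],"fingers":1}
    - {"delta_pos":[0,0,0.1],"dr":[0,0,0],"fingers":1}
    - {"delta_pos":[0,0,0.1],"dr":[0,0,0],"fingers":1}
    - {"delta_pos":[0,0,0.1],"dr":[0,0,0],"fingers":1}

```text
time: 19.3
tool_pos: [0.4116, 0.1127, 0.0207]
tool_rot: [3.141, 0.0, 2.355]
contact_force: [-1.0, 0.2, -3.0]
opening: 0.0231
grip_force: 60.0
```

>>> step_arm:
  increments:
    - {"delta_pos":[0,0,0.05],"dr":[0,0,0],"fingers":1}
    - {"delta_pos":[0,0,0.1],"dr":[0,0,0],"fingers":1}
    - {"delta_pos":[0,0,0.1],"dr":[0,0,0],"fingers":1}
    - {"delta_pos":[0,0,0.1],"dr":[0,0,0],"fingers":1}
    - {"delta_pos":[0,0,0.1],"dr":[0,0,0],"fingers":1}

```text
time: 19.92
tool_pos: [0.4115, 0.1127, 0.0196]
tool_rot: [3.141, -0.0, 2.355]
contact_force: [-1.1, 2.2, -1.4]
opening: 0.0229
grip_force: 60.0
```

>>> step_arm:
  increments:
    - {"delta_pos":[0,0,0.05],"dr":[0,0,0],"fingers":1}
    - {"delta_pos":[0,0,0.1],"dr":[0,0,0],"fingers":1}
    - {"delta_pos":[0,0,0.1],"dr":[0,0,0],"fingers":1}
    - {"delta_pos":[0,0,0.1],"dr":[0,0,0],"fingers":1}
    - {"delta_pos":[0,0,0.1],"dr":[0,0,0],"fingers":1}

```text
time: 20.55
tool_pos: [0.4115, 0.1128, 0.0187]
tool_rot: [3.141, -0.0, 2.355]
contact_force: [-3.8, 2.8, 3.5]
opening: 0.0229
grip_force: 60.0
```

>>> step_arm:
  increments:
    - {"delta_pos":[0,0,0],"dr":[0,0,0],"fingers":0.4}
    - {"delta_pos":[0,0,0],"dr":[0,0,0],"fingers":0.2}
    - {"delta_pos":[0,0,0],"dr":[0,0,0],"fingers":0}
    - {"delta_pos":[0,0,0],"dr":[0,0,0],"fingers":-0.2}
    - {"delta_pos":[0,0,0],"dr":[0,0,0],"fingers":-0.3}

```text
time: 21.18
tool_pos: [0.4116, 0.1127, 0.0186]
tool_rot: [3.141, 0.0, 2.355]
contact_force: [0.2, 0.1, -0.1]
opening: 0.0584
grip_force: 0.0
```

>>> step_arm:
  increments:
    - {"delta_pos":[0,0,-1],"dr":[0,0,0],"fingers":-0.3}
    - {"delta_pos":[0,0,-3],"dr":[0,0,0],"fingers":-0.3}
    - {"delta_pos":[0,0,-6],"dr":[0,0,0],"fingers":-0.3}
    - {"delta_pos":[0,0,-10],"dr":[0,0,0],"fingers":-0.3}
    - {"delta_pos":[0,0,-14],"dr":[0,0,0],"fingers":-0.3}

```text
time: 21.8
tool_pos: [0.4113, 0.1127, 0.1605]
tool_rot: [3.141, 0.0, 2.355]
contact_force: [0.8, 0.3, 0.3]
opening: 0.0598
grip_force: 0.0
```

>>> step_arm:
  increments:
    - {"delta_pos":[2,0,-2],"dr":[0,0,0],"fingers":-0.3}
    - {"delta_pos":[4,5,-2],"dr":[0,0,0],"fingers":-0.3}
    - {"delta_pos":[6,10,-2],"dr":[0,0,0],"fingers":-0.3}
    - {"delta_pos":[8,14,-2],"dr":[0,0,0],"fingers":-0.3}
    - {"delta_pos":[8,14,-2],"dr":[0,0,0],"fingers":-0.3}

```text
time: 22.42
tool_pos: [0.4544, 0.2706, 0.1789]
tool_rot: [3.141, -0.0, 2.358]
contact_force: [-0.4, -0.2, 0.1]
opening: 0.0597
grip_force: 0.0
```

```bash
python3 st.py;  python3 - <<'E'
from h import *
t=viewer.read_camera("top")[:,:,::-1]; s=viewer.read_camera("scene")[:,:,::-1]
cv2.imwrite("pics/top6.png",t)
c=np.zeros((600,800,3),np.uint8)
c[:,:400]=cv2.resize(t[170:290,275:355],(400,600),interpolation=cv2.INTER_CUBIC)
c[:,400:]=cv2.resize(s[150:270,265:345],(400,600),interpolation=cv2.INTER_CUBIC)
cv2.imwrite("pics/crop6.png",np.clip(c*1.5,0,255).astype(np.uint8))
E
```

```text
22.425 [0.4544 0.2706 0.1789] [179.9471  -0.0053 135.1156] F [-0.3634 -0.1563  0.0653] 0.059724239338910676 0.0
adv mm -296.5589101941451 lat 41.10472102592098 F along -0.0610461491648234 lat -0.3908035211408997
```

View pics/crop6.png

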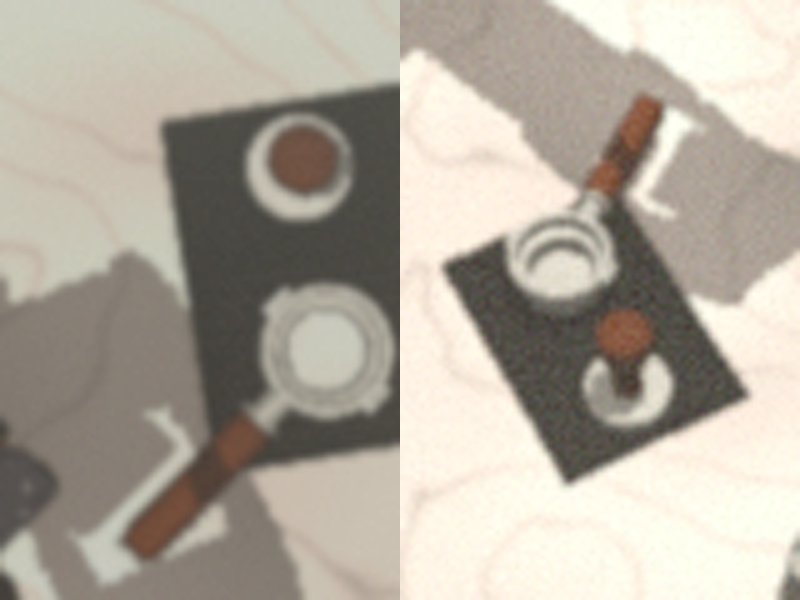

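The portafilter stands level. Its basket is wholly on the mat (top crop, 325,350), clear of the untouched tamper, with the gripper well away.

```bash
python3 -c "
from cell import robot
print(robot.hand_in())"
```

```text
the job is handed in; nothing more can be done
None
```

The job is handed in at about 22.5 s: the switch clicked after about 4.6 mm of roller travel (read from a force drop of about 2 N), I held it for nearly 2 s and eased off, and the portafilter now stands level with its basket wholly on the free part of the mat, with the other things on the counter left alone.

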